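Close the transformer core with its cam lock

ROBOT

A 6-joint arm with a two-finger parallel gripper is mounted at the origin on the work surface. World frame = base frame: x ahead of the robot, y to its left, z up, the work surface at z = 0. Lengths are in mm, angles in degrees, forces in N, time in s.
With the tool pointing down it reaches from about 325 to 925 mm from the base axis. Payload 3.1 kg.
Tool frame: the origin (TCP) lies at the very end of the fingers, on their centre line; the grasp point (between the pads) lies grasp_offset behind it (grasp_offset is the distance from the TCP to the grasp point, in mm); z points along the fingers, y is the line along which they close (so a half turn about z gives the same grasp; the last joint's range is limited). The gripper opens to 85 mm and grips with 20 to 120 N. Pads are 22 mm wide; open, the fingers measure 114 mm over their backs; the gripper's body (76 mm by 85 mm) begins 54 mm behind the grasp point. The pads swing forward as they close: fully open they stand 13 mm farther back than shut.
Start: joints at [-75.699, 12.427, 92.441, -0, 75.132, -6.429], TCP at [221.245, -584.542, 231.3] pointing down, gripper open.
Joint ranges: [-157.48, 157.48], [-44.54, 120.13], [17.64, 146.25], [-64.5, 244.5], [7.68, 150.69], [-147.95, 147.95]. Speed limits (degrees/s): [159.86, 159.86, 180, 180, 180, 180].

INTERFACE

Orientations are given as [roll, pitch, yaw] about the fixed x, y, z axes, in that order (R = Rz(yaw) Ry(pitch) Rx(roll)).
In Python, from station import * gives the robot as it stands. Calls block until the motion is done:
- goto(position, orientation): joint-space move of the TCP to a pose.
- move_l(position, attitude=None, speed=150): straight line of the TCP; attitude=None keeps the orientation; speed is the mean speed in mm/s.
- move_j(angles): joint-space move.
- grip(opening, squeeze=None): finger opening in mm; squeeze is the grip in N (None keeps the last); returns when the fingers have stopped.
- wait(seconds).
- solve_ik(position, orientation): joint angles nearest the present ones, or None.
- get_obs(): the state.
- get_image(name): name is "side" or "top"; returns the picture (400x640x3 uint8, red, green, blue); there is no depth.
- get_calibration(name): a dict with "fx", "fy", "cx", "cy" (pixels), "R" (3x3) and "t" (3): a world point X has camera coordinates R X + t. Camera axes: x right, y down, z forward; pixel columns grow to the right and rows downward; lengths in mm; the calibration is good to about 2 mm. A picture is of the moment at which its call begins. get_calibration takes no time and is no camera call.
A pose or a line that the arm cannot do raises Unreachable and nothing moves.
- sign_off(): hands the job in; it is judged then, once.
Trained networks look in the newest picture that a camera, given by its name, has taken for a name from the list of things; names that differ only in an ending like _2 or _b are one class to them, and where a whole thing is asked for, a point or a joint stands for the part that bears it (a point fixed in the world has none). Each returns a list of dicts, best first, with "score" (0 to 1); they miss things now and then, are a little off and sometimes report something else, mostly with a low value. They report only what shows in the picture. A call takes as long as a camera call.
- spot_in(name, camera): "extent" ([centre column, centre row, width, height] in pixels, round what is visible of it).
- regions_of(name, camera): "region" (400x640 bool, what is visible of it) and "extent" ([centre column, centre row, width, height] in pixels, round what is visible of it).
The state is a dict: "t": time; "joint_pos": joint angles; "qvel": joint speeds; "effort": joint torques, N m; "tcp_pos": TCP position; "ee_rot": TCP orientation; "wrist_force": force on the tool from outside, world axes, zero at the start; "moment": the same for the moment, N m; "grip_width": finger opening in mm; "grip_force": force on a finger pad.
Only numpy, scipy, OpenCV 4.12 (cv2) and the standard library are available. Lean on these libraries where they do the work, as an engineer would, in place of code of your own. Each camera call takes 0.05 s, during which the arm holds its last target. There are 200 camera calls.

TASK

Lay the yoke that has the ball-headed stud into the cradle of the sloping transformer stand, stud pointing uphill into the open mouth of the cam. Then turn the cam's lever clockwise (seen from above) until the cam has drawn the yoke tight against both pole faces of the U-core, and let go. Leave the plain bar without a stud where it lies.

Things in the scene. Friction and masses are not known exactly. Their poses are not given: they have to be found in the camera images.
- core: Flat dark-steel U-core on a white plate sloping 25 deg, rising away from the robot; fixed stand, place and heading vary. Origin: cam axis at the plate's surface, 75 mm above the table. x uphill along the slope, y left, z square to the plate (leans 25 deg to the robot). Legs 24 wide, 28 high, at y = +-66 mm. The back limb with its copper coil reaches x = 86, z = 34 mm. All core x, y, z below are in this frame.
- cradle (a point): Middle of the yoke's cradle, below the poles: where the yoke's centre goes when laid down, at core (-73.5, 0, 14) mm, axes as the core. A 10 mm high ledge has its uphill face at core x = -92; flared end cheeks stand at y = +-81 mm (12 mm high, then leaning out to 24). So the yoke has 9 mm of play along x, 3 mm either way along y. The plate is smooth: let go, the yoke slides down to the ledge.
- pole_faces (a point): Midway between the U-core's two pole faces, which look downhill at core x = -55 mm, y = +-66 mm, 0 to 28 mm above the plate. With the yoke tight on both, its centre is at core x = -69 mm (against the ledge: -78).
- cam_mouth (a point): Point at core (-28.5, 0, 14) mm where the stud's ball lies when the yoke is in mid-cradle. The cam, an aluminium drum 100 mm across and 26 mm high between the legs, turns about core z. At 0 its mouth, about 37 mm wide and clear from above, faces downhill here; a curved slot 11 mm high between two steel lips leads on from it, for the shank, the lips catching behind the ball.
- cam (a joint): Cam angle, rad. 0 = mouth downhill, open (starts at 0 to 0.1). Grows as lever and cam turn clockwise seen from above the plate: the slot draws the stud uphill, about 10 mm per rad. The yoke is tight at about 1.7; the lever resists more from there to its end stop at 2.0 (1.75 to 1.95 is well closed). The lever stays where it is left (friction 0.2 N m); drawing takes some 3 to 10 N at the post.
- cam_post (a point): Middle of the round black post at the end of the cam's flat steel lever: diameter 18 mm, along core z from z = 42 (the lever's top) to 86 mm, this point at 64; 85 mm from the cam's axis. With the cam at 0 it lies 50 deg to the left (+y) of uphill (+x); closing swings it over the back limb to the right.
- yoke_mid (a point): Centre of the loose yoke, a dark-steel bar 28 (x) x 156 (y) x 28 mm (z), about 0.6 kg, lying on the table with z up (this point 14 mm up), left or right of the stand. Its stud points along its own +x. On top, centred, is a black lug to hold it by: 28 (x) x 18 (y) mm, from 14 to 54 mm above this point.
- stud_head (a point): Centre of the steel ball head (diameter 20 mm) of the yoke's stud, 45 mm from the yoke's centre along the yoke's +x, on an 8 mm shank. At core x = -24, z = 14 mm when the yoke is tight.
- bar_mid (a point): Centre of the other loose bar, same size and lug as the yoke but plain: no stud. On the other side of the stand; not needed.

How it is judged (in metres and radians):
On the way:
1. the yoke lies flat in the cradle with the stud's ball in the open mouth of the cam (y of yoke_mid in the frame of core between -0.007 and 0.007 m and z of yoke_mid in the frame of core between 0.009 and 0.019 m and angle between the z axis of yoke_mid and the z axis of core, either way round below 0.1 rad and x of yoke_mid in the frame of core between -0.081 and -0.066 m and x of stud_head in the frame of core between -0.037 and -0.02 m and value of joint cam below 0.4 rad), for 0.2 s.
At the end, for the whole second after the job is handed in: The cam is turned to at least 1.5 rad and the yoke, at rest, flat in the cradle (within 5 mm of height, 7 mm sideways, 0.1 rad), is drawn to within 2 mm of the pole faces, with the stud's ball inside the cam (y of yoke_mid in the frame of core between -0.007 and 0.007 m and z of yoke_mid in the frame of core between 0.009 and 0.019 m and angle between the z axis of yoke_mid and the z axis of core, either way round below 0.1 rad and x of yoke_mid in the frame of core between -0.071 and -0.066 m and x of stud_head in the frame of core between -0.027 and -0.02 m and value of joint cam above 1.5 rad and linear speed of yoke below 0.02 m/s); the robot touches nothing.
It fails at once if the plain bar is moved more than 40 mm (distance of bar_mid from where it was at the start of the episode above 0.04 m).
It also fails if it takes over 54 s, if anything falls off the work surface, if the arm or the gripper's body presses on something with over 40 N, if the wrist force passes 120 N, or if a joint passes its speed limit or range.

## Working session

There is one attempt and no reset: what is moved stays moved. The work goes in short steps, each a Python script; the robot and the scene stay as the last script left them, time stands still between calls to the robot, and variables do not carry over. Pictures are saved under pics/ and viewed, at most 10 in all, crops included, and the job is handed in when it is done.

```bash
mkdir -p pics; ls; python3 - <<'E'
from station import *
import cv2,numpy as np
ims=[]
for c in("top","side"):
    im=get_image(c); cv2.imwrite(f"pics/{c}0.png",im[:,:,::-1]); K=get_calibration(c)
    print(c,{k:np.round(v,4).tolist() for k,v in K.items()})
    for n in("yoke_mid","stud_head","bar_mid","core","cam","cam_post","cradle","pole_faces","cam_mouth"):
        try: print(n,[(round(d["score"],2),np.round(d["extent"]).tolist()) for d in spot_in(n,c)][:3])
        except Exception as e: print(n,repr(e))
o=get_obs();print(o["t"],o["tcp_pos"],o["ee_rot"],o["grip_width"]); print(grasp_offset)
E
```

```text
pics
top {'fx': 421.4401, 'fy': 421.4401, 'cx': 312.7907, 'cy': 195.9851, 'R': [[-0.0149, -0.9999, -0.0004], [-0.9913, 0.0148, -0.1311], [0.1311, -0.0015, -0.9914]], 't': [9.3642, 536.3552, 1113.1095]}
yoke_mid [(0.8, [211.0, 218.0, 63.0, 24.0])]
stud_head [(0.65, [212.0, 219.0, 60.0, 27.0])]
bar_mid [(0.77, [430.0, 224.0, 56.0, 36.0])]
core [(0.72, [293.0, 157.0, 80.0, 83.0])]
cam [(0.94, [292.0, 159.0, 48.0, 34.0])]
cam_post [(0.65, [292.0, 157.0, 50.0, 34.0])]
cradle [(0.75, [297.0, 160.0, 80.0, 80.0])]
pole_faces [(0.77, [295.0, 161.0, 82.0, 74.0])]
cam_mouth [(0.91, [295.0, 163.0, 75.0, 80.0])]
side {'fx': 510.123, 'fy': 510.123, 'cx': 314.9037, 'cy': 198.9435, 'R': [[-0.9094, -0.4156, -0.0141], [-0.3157, 0.7121, -0.6271], [0.2707, -0.5659, -0.7788]], 't': [498.8528, 243.8959, 1244.0168]}
yoke_mid [(0.78, [301.0, 324.0, 45.0, 61.0])]
stud_head [(0.59, [300.0, 323.0, 41.0, 65.0]), (0.45, [275.0, 210.0, 47.0, 41.0]), (0.16, [387.0, 152.0, 42.0, 32.0])]
bar_mid [(0.74, [386.0, 153.0, 46.0, 31.0])]
core [(0.55, [279.0, 213.0, 97.0, 99.0])]
cam [(0.84, [277.0, 208.0, 49.0, 37.0])]
cam_post [(0.91, [276.0, 207.0, 53.0, 38.0]), (0.57, [278.0, 212.0, 96.0, 94.0])]
cradle [(0.73, [277.0, 214.0, 98.0, 95.0]), (0.31, [299.0, 323.0, 42.0, 64.0])]
pole_faces []
cam_mouth [(0.77, [279.0, 212.0, 98.0, 94.0])]
1.0 [ 221.24387516 -584.54661751  231.32775366] [ 1.79997339e+02 -7.01051157e-04  2.07293524e+01] 85.40335159638846
18.700000000000003
```

```bash
python3 - <<'E'
import cv2,numpy as np
t=cv2.imread("pics/top0.png");s=cv2.imread("pics/side0.png")
cv2.imwrite("pics/a.png",cv2.resize(t[95:255,160:373],(799,600),interpolation=cv2.INTER_CUBIC))
cv2.imwrite("pics/b.png",cv2.resize(s[135:375,190:430],(600,600),interpolation=cv2.INTER_CUBIC))
E
```

```text
(no output)
```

View pics/a.png

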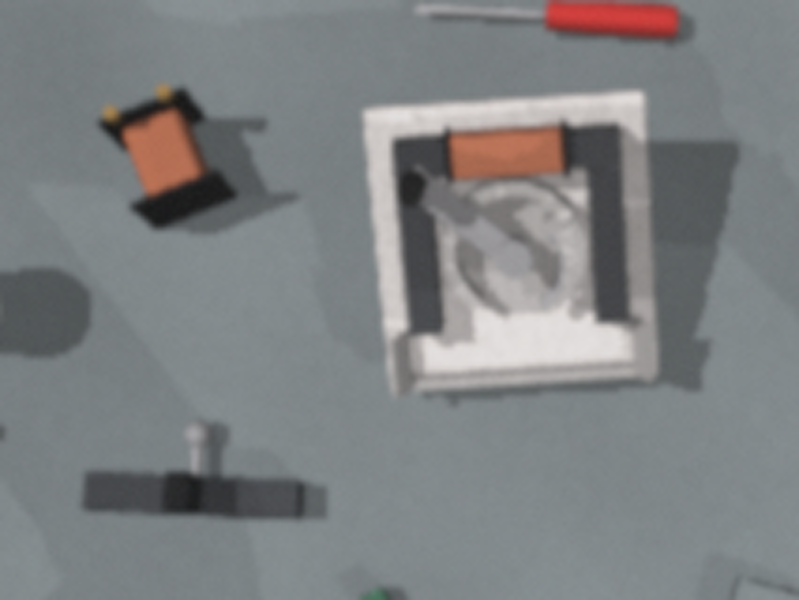

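View pics/b.png

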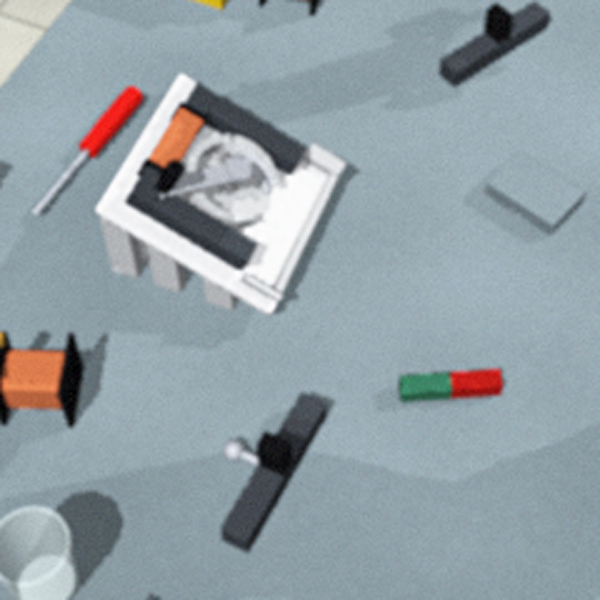

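The top picture shows the studded yoke on the left (stud ball at px ~(212,210), bar centre ~(211,226)), the stand at ~(297,160) with the post upper left at ~(270,145). The side picture shows the same, and the plain bar is on the far right. Next I fit box models of both to the dark pixels.

```bash
cat > h.py <<'E'
import numpy as np,cv2
from scipy.optimize import minimize
from scipy.spatial.transform import Rotation as Ro
from station import *
CAL={c:get_calibration(c) for c in("top","side")}
def proj(c,P):
    K=CAL[c];q=P@np.array(K["R"]).T+np.array(K["t"])
    return np.c_[K["fx"]*q[:,0]/q[:,2]+K["cx"],K["fy"]*q[:,1]/q[:,2]+K["cy"]]
def box(a,b,c,d,e,f): return np.array([[x,y,z] for x in(a,b) for y in(c,d) for z in(e,f)],float)
def coreT(p): # x,y,yaw(deg)
    return Ro.from_euler("yz",[-25,p[2]],degrees=True).as_matrix(),np.array([p[0],p[1],75.])
def yokeT(p): return Ro.from_euler("z",p[2],degrees=True).as_matrix(),np.array([p[0],p[1],14.])
def render(c,T,boxes,S=4):
    m=np.zeros((400*S,640*S),np.uint8)
    for b in boxes:
        uv=(proj(c,b@T[0].T+T[1])+.5)*S-.5
        cv2.fillConvexPoly(m,cv2.convexHull(np.round(uv*16).astype(np.int32)),255,shift=4)
    m=cv2.resize(m,(640,400),interpolation=cv2.INTER_AREA).astype(np.float32)/255
    return cv2.GaussianBlur(m,(0,0),.8)
def dark(im):
    v=im.max(2).astype(np.float32); return np.clip((100-v)/35,0,1)
def fit(ims,Tf,boxes,p0,pad=8,st=(15,15,5,10)):
    D={}
    for c in ims:
        uv=np.vstack([proj(c,b@Tf(p0)[0].T+Tf(p0)[1]) for b in boxes(p0)])
        w=np.zeros((400,640),bool);a=uv.min(0).astype(int)-pad;e=uv.max(0).astype(int)+pad
        w[a[1]:e[1],a[0]:e[0]]=1; D[c]=(dark(ims[c]),w)
    f=lambda p:sum(float((((render(c,Tf(p),boxes(p))-D[c][0])**2)[D[c][1]]).sum()) for c in D)
    n=len(p0);p=np.array(p0,float);s=np.array(st[:n],float)
    for k in range(3):
        r=minimize(f,p,method="Nelder-Mead",options=dict(initial_simplex=np.vstack([p,p+np.diag(s)]),xatol=.05,fatol=.01,maxiter=250));p=r.x;s=s*-.5
    return p,r.fun
coreB=lambda p:[box(-55,p[3],54,78,0,28),box(-55,p[3],-78,-54,0,28)]
yokeB=lambda p:[box(-14,14,-78,78,-14,14),box(-14,14,-9,9,14,54)]
def ray(c,uv,z):
    K=CAL[c];R=np.array(K["R"]);o=-R.T@np.array(K["t"])
    d=R.T@np.array([(uv[0]-K["cx"])/K["fx"],(uv[1]-K["cy"])/K["fy"],1.]);return o+d*(z-o[2])/d[2]
E
cat > m.py <<'E'
from h import *
rd=lambda c:cv2.imread(f"pics/{c}0.png")[:,:,::-1]
ims={c:rd(c) for c in CAL}
c0=ray("top",(297,162),85);y0=ray("top",(211.5,226),20);print("init",c0,y0)
for cs in(["top","side"],["top"],["side"]):
    I={c:ims[c] for c in cs}
    pc,fc=fit(I,coreT,coreB,[c0[0],c0[1],0,75]);py,fy=fit(I,yokeT,yokeB,[y0[0],y0[1],0])
    print(cs,pc.round(1),round(fc,1),py.round(1),round(fy,1))
    if len(cs)==2: PC,PY=pc,py
for c in CAL:
    v=np.ascontiguousarray(cv2.resize(ims[c][:,:,::-1],None,fx=4,fy=4,interpolation=cv2.INTER_CUBIC))
    def draw(T,bs,col):
        for b in bs:
            h=cv2.convexHull(((proj(c,b@T[0].T+T[1])+.5)*4-.5).astype(np.float32)).astype(int);cv2.polylines(v,[h],True,col,1)
    draw(coreT(PC),coreB(PC)+[box(-92,-92,-81,81,0,10)],(0,255,0));draw(yokeT(PY),yokeB(PY),(0,255,0))
    pts=[(coreT(PC),x) for x in([54.6,65.1,86],[0,50,26],[0,-50,26],[-50,0,26],[50,0,26])]+[(yokeT(PY),[45,0,0])]
    for T,x in pts:
        u=((proj(c,np.array([x])@T[0].T+T[1])[0]+.5)*4).astype(int);cv2.circle(v,tuple(int(i) for i in u),3,(0,0,255),1)
    r=(slice(400,960),slice(680,1400)) if c=="top" else (slice(580,1140),slice(880,1440))
    r=(slice(420,980),slice(720,1380)) if c=="top" else (slice(660,1240),slice(880,1480))
    cv2.imwrite(f"pics/fit_{c}.png",v[r])
E
python3 m.py
```

```text
init [620.77878201  41.69780512  85.        ] [459.76498049 279.69963534  20.        ]
['top', 'side'] [635.7  41.3   2.   71.3] 701.0 [458.1 279.7  -2.9] 278.4
['top'] [639.6  43.2   2.9  67.5] 236.6 [458.2 279.1  -3.7] 88.1
['side'] [6.392e+02 3.790e+01 1.000e-01 6.900e+01] 428.7 [458.3 280.7  -2.8] 186.7
```

View pics/fit_top.png

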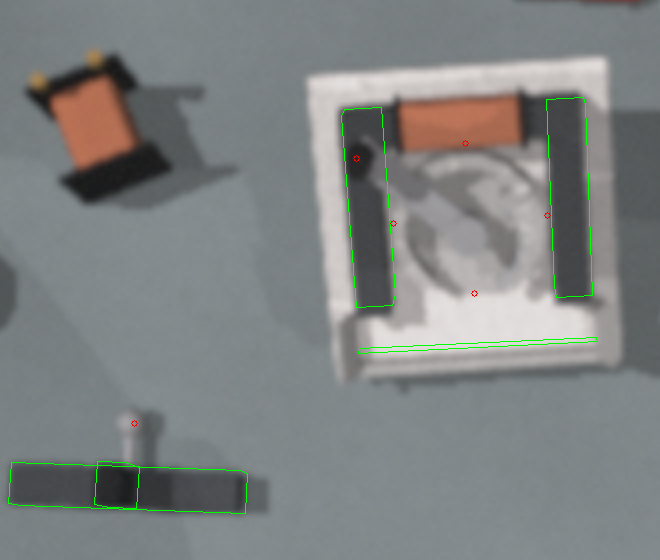

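View pics/fit_side.png

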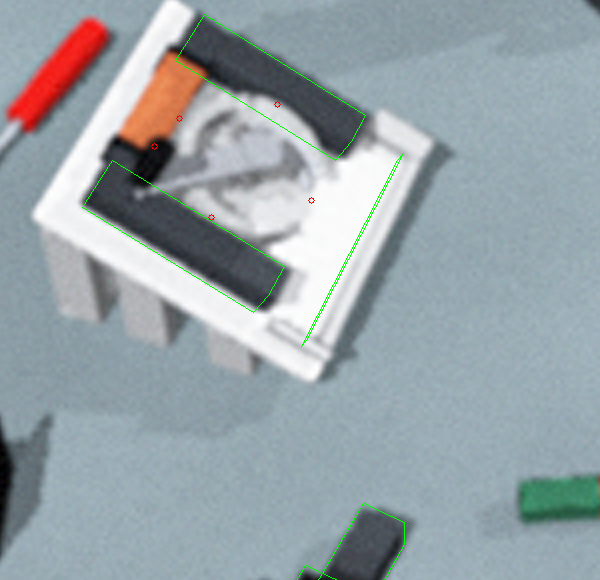

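The fit for the yoke is good. The core model sits about 2 px uphill of the picture's leg ends, at (393,312) and (592,300) in the top crop, so I refit with a better threshold and tighter windows around the legs.

```bash
cat >> h.py <<'E'
def fitcore(ims,p0,S=2,lo=85,hi=145,pad=5,est=True):
    p=np.array(p0,float)
    for k in range(3):
        D={}
        for c in ims:
            m=render(c,coreT(p),coreB(p));w=cv2.dilate((m>.3).astype(np.uint8),np.ones((2*pad+1,)*2))>0
            D[c]=(np.clip((hi-ims[c].max(2).astype(np.float32))/(hi-lo),0,1),w)
        f=lambda q:sum(float((np.abs(render(c,coreT(q),coreB(q))-D[c][0])[D[c][1]]).sum()) for c in D)
        s=np.array([8,8,4,8.])/(k+1)
        r=minimize(f,p,method="Nelder-Mead",options=dict(initial_simplex=np.vstack([p,p+np.diag(s)]),xatol=.05,fatol=.01));p=r.x
    return p,r.fun
E
cat > m2.py <<'E'
from h import *
ims={c:cv2.imread(f"pics/{c}0.png")[:,:,::-1] for c in CAL}
g=ims["top"].max(2);print("leg,plate,shadow",g[150:170:6,272],g[170:190:4,272],g[185,290:310:5])
for cs in(["top","side"],["top"],["side"]):
  for hi in(130,160):
    p,f=fitcore({c:ims[c] for c in cs},[630,41,2,72],hi=hi);print(cs,hi,p.round(1),round(f,1))
    if len(cs)==2: PC=p
v=[]
for c in CAL:
    a=np.ascontiguousarray(cv2.resize(ims[c][:,:,::-1],None,fx=4,fy=4,interpolation=cv2.INTER_CUBIC));T=coreT(PC)
    for b in coreB(PC)+[box(-92,-92,-81,81,0,10)]:
        h=cv2.convexHull(((proj(c,b@T[0].T+T[1])+.5)*4-.5).astype(np.float32)).astype(int);cv2.polylines(a,[h],True,(0,255,0),1)
    for x in([54.6,65.1,86],[0,50,26],[0,-50,26],[50,0,26],[-50,0,26]):
        u=((proj(c,np.array([x])@T[0].T+T[1])[0]+.5)*4).astype(int);cv2.circle(a,tuple(int(i) for i in u),3,(0,0,255),1)
    v.append(a[460:860,1010:1360] if c=="top" else a[650:1050,910:1350])
cv2.imwrite("pics/fit2.png",np.hstack(v))
E
python3 m2.py
```

```text
leg,plate,shadow [81 71 72 70] [ 73  77  77  81 194] [222 224 226 225]
['top', 'side'] 130 [631.4  41.7   2.4  77.2] 674.9
['top', 'side'] 160 [630.1  41.6   2.4  79.4] 715.4
['top'] 130 [631.6  42.5   2.9  76.6] 278.2
['top'] 160 [630.7  42.    2.7  78.7] 326.2
['side'] 130 [633.   39.4   1.7  77.1] 370.1
['side'] 160 [631.   39.8   2.   78.4] 349.0
```

View pics/fit2.png

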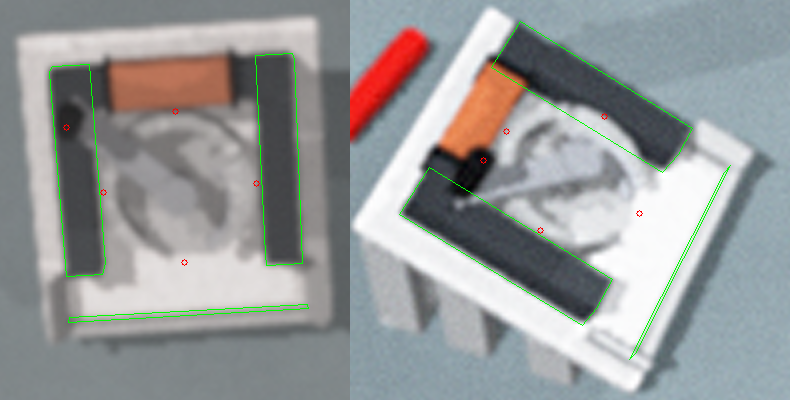

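```bash
cat >> h.py <<'E'
PC=[630.3,41.4,2.4];PY=[458.2,279.9,-3.0]
def eul(R): return Ro.from_matrix(R).as_euler("xyz",degrees=True)
def tool(T,p,s=1,a=0):
    "TCP at local p, tool z=-local z, tool y = s*local y turned by a deg about local z"
    F=T[0]@Ro.from_euler("z",a,degrees=True).as_matrix()
    y=s*F[:,1];z=-F[:,2];return T[0]@np.array(p,float)+T[1],eul(np.c_[np.cross(y,z),y,z])
E
python3 - <<'E'
from h import *
C=coreT(PC);Y=yokeT(PY)
L={"g_up":(Y,[0,0,120],0),"g":(Y,[0,0,20],0),"lift":(Y,[0,0,240],0),"p_up":(C,[-73.5,0,110],0),"p":(C,[-73.5,0,34],0)}
for th in(50,20,0,-20,-56): 
    for a in(th,th*.5,0): L[f"post{th},{a}"]=(C,[85*np.cos(np.radians(th)),85*np.sin(np.radians(th)),54],a)
for s in(1,-1):
    for k,(T,p,a) in L.items():
        P,E=tool(T,p,s,a);q=solve_ik(P,E);print(s,k,P.round(),None if q is None else np.round(q).tolist())
P,E=tool(Y,[0,0,180],-1);
E
```

```text
1 g_up [458. 280. 134.] [24.0, 8.0, 109.0, -0.0, 63.0, -63.0]
1 g [458. 280.  34.] [24.0, 17.0, 111.0, -0.0, 52.0, -63.0]
1 lift [458. 280. 254.] [24.0, 1.0, 103.0, -0.0, 76.0, -63.0]
1 p_up [517.  37. 144.] [-6.0, -10.0, 128.0, 6.0, 36.0, -102.0]
1 p [549.  38.  75.] [-5.0, 3.0, 126.0, 7.0, 27.0, -103.0]
1 post50,50 [654. 108. 147.] [3.0, 9.0, 110.0, -1.0, 36.0, -138.0]
1 post50,25.0 [654. 108. 147.] [3.0, 9.0, 110.0, -1.0, 36.0, -113.0]
1 post50,0 [654. 108. 147.] [3.0, 9.0, 110.0, -1.0, 36.0, -88.0]
1 post20,20 [679.  73. 158.] [-0.0, 10.0, 107.0, 2.0, 38.0, -114.0]
1 post20,10.0 [679.  73. 158.] [-0.0, 10.0, 107.0, 2.0, 38.0, -104.0]
1 post20,0 [679.  73. 158.] [-0.0, 10.0, 107.0, 2.0, 38.0, -94.0]
1 post0,0 [684.  44. 160.] [-3.0, 10.0, 106.0, 4.0, 38.0, -98.0]
1 post0,0.0 [684.  44. 160.] [-3.0, 10.0, 106.0, 4.0, 38.0, -98.0]
1 post-20,-20 [681.  14. 158.] [-6.0, 10.0, 107.0, 6.0, 38.0, -83.0]
1 post-20,-10.0 [681.  14. 158.] [-6.0, 10.0, 107.0, 6.0, 38.0, -93.0]
1 post-20,0 [681.  14. 158.] [-6.0, 10.0, 107.0, 6.0, 38.0, -103.0]
1 post-56,-56 [653. -28. 144.] [-11.0, 8.0, 111.
[... 721 characters left out ...]
.0, 38.0, 66.0]
-1 post20,10.0 [679.  73. 158.] [-0.0, 10.0, 107.0, 2.0, 38.0, 76.0]
-1 post20,0 [679.  73. 158.] [-0.0, 10.0, 107.0, 2.0, 38.0, 86.0]
-1 post0,0 [684.  44. 160.] [-3.0, 10.0, 106.0, 4.0, 38.0, 82.0]
-1 post0,0.0 [684.  44. 160.] [-3.0, 10.0, 106.0, 4.0, 38.0, 82.0]
-1 post-20,-20 [681.  14. 158.] [-6.0, 10.0, 107.0, 6.0, 38.0, 97.0]
-1 post-20,-10.0 [681.  14. 158.] [-6.0, 10.0, 107.0, 6.0, 38.0, 87.0]
-1 post-20,0 [681.  14. 158.] [-6.0, 10.0, 107.0, 6.0, 38.0, 77.0]
-1 post-56,-56 [653. -28. 144.] [-11.0, 8.0, 111.0, 10.0, 37.0, 126.0]
-1 post-56,-28.0 [653. -28. 144.] [-11.0, 8.0, 111.0, 10.0, 37.0, 98.0]
-1 post-56,0 [653. -28. 144.] [-11.0, 8.0, 111.0, 10.0, 37.0, 70.0]
```

```bash
python3 - <<'E'
from h import *
Y=yokeT(PY)
q=get_obs()["joint_pos"];move_j([24,1,100,0,76,-63])
goto(*tool(Y,[0,0,120]))
move_l(*tool(Y,[0,0,20]),speed=100)
print("contact?",np.round(get_obs()["wrist_force"],1))
grip(12,60);o=get_obs();print(o["t"],o["grip_width"],o["grip_force"],np.round(o["wrist_force"],1))
move_l(*tool(Y,[0,0,70]),speed=80);o=get_obs();print(o["t"],o["grip_width"],o["grip_force"],np.round(o["wrist_force"],1),np.round(o["moment"],2))
v=[]
for c in CAL:
    im=get_image(c);cv2.imwrite(f"pics/{c}1.png",im[:,:,::-1])
    u,w=proj(c,np.array([[458,280,70]]))[0].astype(int);w=min(w,340);v.append(cv2.resize(im[w-60:w+60,u-60:u+60,::-1],(400,400)))
cv2.imwrite("pics/g1.png",np.hstack(v))
E
```

```text
contact? [-0.2 -0.1  0. ]
6.6167 16.945060249374215 59.83663558959961 [0.1 1.8 2.8]
7.3917 17.08473769644002 58.63636136054993 [-0.1 -0.9 -6.7] [-0.02  0.02 -0.01]
```

View pics/g1.png

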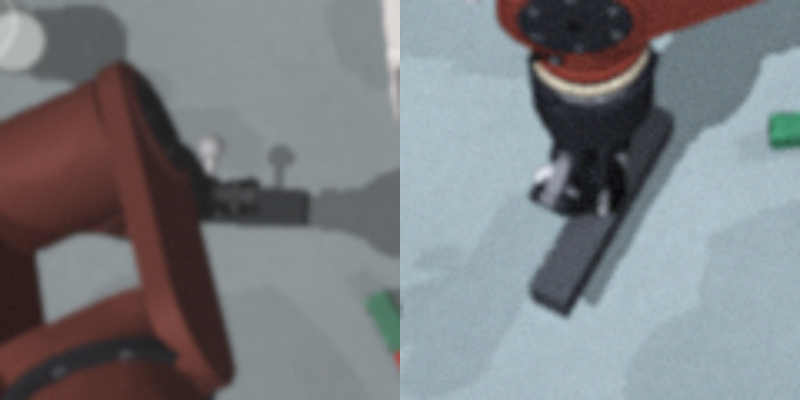

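The yoke is lifted level and held firmly: the width is 17 mm, and the ball is visible at the right place in the top view. Next I carry it to the cradle.

```bash
python3 - <<'E'
from h import *
im=cv2.imread("pics/top1.png");u=proj("top",np.array([yokeT(PY)[0]@[45,0,0]+[PY[0],PY[1],64]]))[0]
w=im.max(2)[int(u[1])-6:int(u[1])+7,int(u[0])-6:int(u[0])+7].astype(float);m=np.clip(w-160,0,None);yy,xx=np.mgrid[-6:7,-6:7]
print("ball pred",u,"offset",(m*xx).sum()/m.sum(),(m*yy).sum()/m.sum())
C=coreT(PC);Y=yokeT(PY)
move_l(*tool(Y,[0,0,240]),speed=200)
goto(*tool(C,[-74,0,150]))
move_l(*tool(C,[-74,0,60]),speed=120)
f0=np.array(get_obs()["wrist_force"])
move_l(*tool(C,[-74,0,42]),speed=60)
for z in np.arange(41,31,-1.):
    move_l(*tool(C,[-74,0,z]),speed=30);wait(.05)
    o=get_obs();d=C[0].T@(np.array(o["wrist_force"])-f0);print(z,d.round(1))
    if np.abs(d).max()>6: break
print(o["t"],o["grip_width"])
v=[]
for c in CAL:
    im=get_image(c);cv2.imwrite(f"pics/{c}2.png",im[:,:,::-1])
    u,w=proj(c,np.array([[570,41,80]]))[0].astype(int);v.append(cv2.resize(im[w-50:w+50,u-50:u+50,::-1],(400,400)))
cv2.imwrite("pics/p1.png",np.hstack(v))
E
```

```text
ball pred [208.61793565 208.58119396] offset -0.24149659863945577 1.6972789115646258
41.0 [-0.3  0.3  0.3]
40.0 [ 0.3 -0.   0.1]
39.0 [-0.   1.   0.7]
38.0 [0.1 0.4 0.1]
37.0 [-0.4  0.5  0.4]
36.0 [-0.2  0.1 -0.3]
35.0 [-2.1 -0.6  9.1]
12.95 17.51792570264059
```

View pics/p1.png

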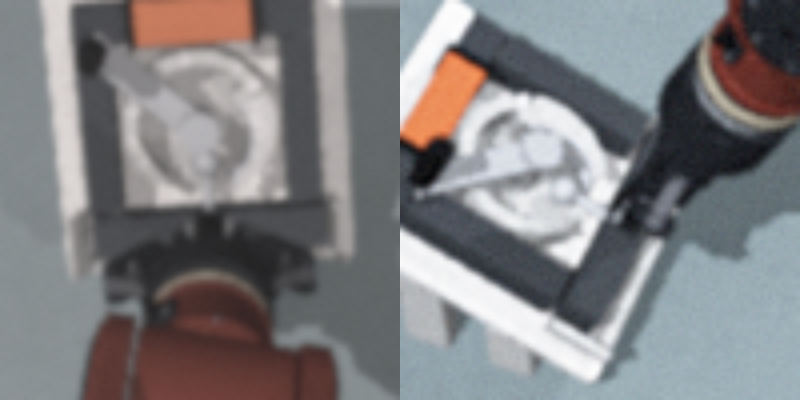

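The yoke sits between the poles and the ledge, with the ball in the mouth (left half ~(205,165)). Contact came at the expected height. I release it, retreat and check.

```bash
python3 - <<'E'
from h import *
C=coreT(PC)
grip(50);move_l(*tool(C,[-74,0,130]),speed=200)
p=[85*np.cos(np.radians(50)),85*np.sin(np.radians(50))]
goto(*tool(C,[*p,170],1,25));wait(.2)
o=get_obs();print(o["t"],o["grip_width"])
v=[]
for c in CAL:
    im=get_image(c);cv2.imwrite(f"pics/{c}3.png",im[:,:,::-1])
    u,w=proj(c,np.array([[600,41,80]]))[0].astype(int);v.append(cv2.resize(im[w-50:w+50,u-50:u+50,::-1],(400,400)))
cv2.imwrite("pics/p2.png",np.hstack(v))
E
```

```text
14.9417 50.11844756559388
```

View pics/p2.png

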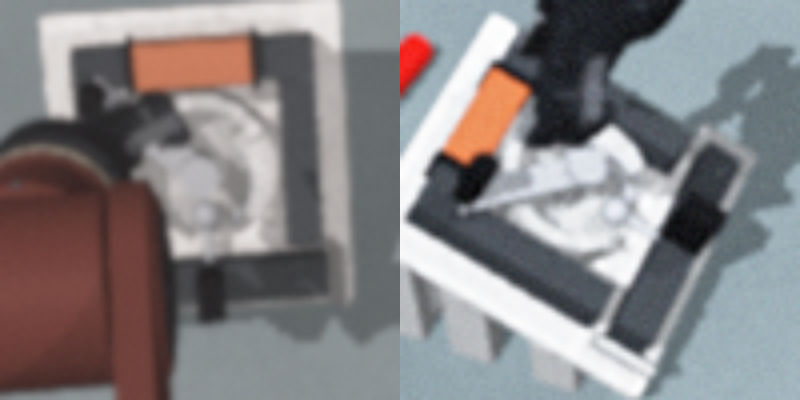

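The yoke now lies flat in the cradle against the ledge, ball in the mouth. Next I cage the post and swing it.

```bash
python3 - <<'E'
from h import *
C=coreT(PC)
def P(th,z): return tool(C,[85*np.cos(np.radians(th)),85*np.sin(np.radians(th)),z],1,th*.7)
move_l(*P(47,120),speed=150);move_l(*P(47,55),speed=60)
f0=np.array(get_obs()["wrist_force"]);grip(21,20)
o=get_obs();print(o["t"],o["grip_width"],(C[0].T@(np.array(o["wrist_force"])-f0)).round(1))
for th in list(np.arange(40,-57,-7.))+[-57.]:
    move_l(*P(th,55),speed=70);o=get_obs();d=C[0].T@(np.array(o["wrist_force"])-f0);print(th,round(o["t"],1),round(o["grip_width"],1),d.round(1))
    if np.linalg.norm(d)>45: print("STOP");break
E
```

```text
17.15 20.81145396682699 [-2.4  2.   1.8]
40.0 17.4 20.9 [-0.6  0.5 -0.6]
33.0 17.8 20.6 [ 1.1  0.5 -0. ]
26.0 18.1 21.0 [0.3 0.  0.3]
19.0 18.4 20.8 [-0.3  0.   0.9]
12.0 18.6 21.1 [-0.8  1.  -0. ]
5.0 18.9 20.8 [ 0.7 -0.2  0.5]
-2.0 19.2 20.9 [0.  0.5 1.3]
-9.0 19.6 21.1 [-0.7  0.2  0.8]
-16.0 19.9 21.1 [ 0.1 -0.2 -0. ]
-23.0 20.1 20.6 [ 0.6  0.2 -0. ]
-30.0 20.4 21.1 [1.  1.2 0.9]
-37.0 20.8 20.9 [0.3 0.3 0.8]
-44.0 21.1 21.0 [-0.1  0.8  0.4]
-51.0 21.4 21.0 [1.5 0.8 1.4]
-57.0 21.6 21.2 [3.4 1.9 1.5]
```

```bash
python3 - <<'E'
from h import *
v=[]
for c in CAL:
    im=get_image(c)
    u,w=proj(c,np.array([[635,30,100]]))[0].astype(int);v.append(cv2.resize(im[w-55:w+55,u-55:u+55,::-1],(400,400)))
cv2.imwrite("pics/p3.png",np.hstack(v))
E
```

```text
(no output)
```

View pics/p3.png

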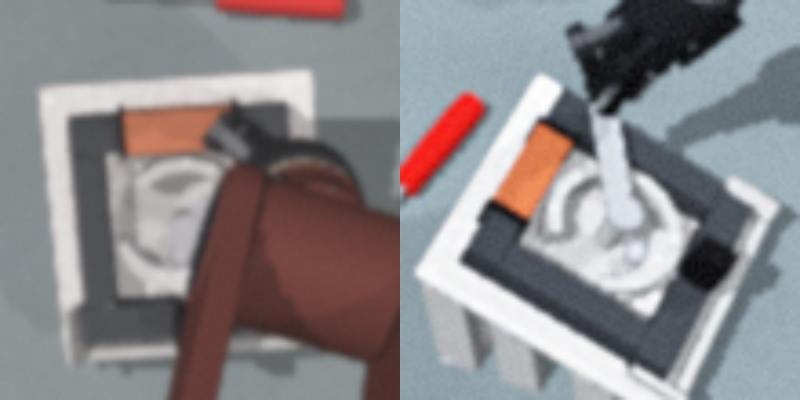

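The lever has swung to the right and the yoke is against the poles. I release it and check.

```bash
python3 - <<'E'
from h import *
C=coreT(PC)
def P(th,z): return tool(C,[85*np.cos(np.radians(th)),85*np.sin(np.radians(th)),z],1,-57*.7)
grip(40);move_l(*P(-57,150),speed=120)
move_j([-60,-5,100,0,75,-60]);wait(.3)
o=get_obs();print(o["t"],np.round(o["wrist_force"],1))
T=coreT(PC);v=[]
for c in CAL:
    im=get_image(c)
    a=np.ascontiguousarray(cv2.resize(im[:,:,::-1],None,fx=4,fy=4,interpolation=cv2.INTER_CUBIC))
    for cam in(1.5,1.7,1.85,2.0):
        th=np.radians(50)-cam
        u=((proj(c,np.array([[85*np.cos(th),85*np.sin(th),86]])@T[0].T+T[1])[0]+.5)*4).astype(int);cv2.circle(a,tuple(int(i) for i in u),3,(0,0,255),1)
    for b in[box(-83,-55,-78,78,0,28),box(-83,-55,-9,9,28,68)]:
        h=cv2.convexHull(((proj(c,b@T[0].T+T[1])+.5)*4-.5).astype(np.float32)).astype(int);cv2.polylines(a,[h],True,(0,255,0),1)
    u,w=(proj(c,np.array([[615,40,80]]))[0]*4).astype(int);v.append(a[w-200:w+200,u-200:u+200])
cv2.imwrite("pics/p4.png",np.hstack(v))
E
```

```text
25.1333 [ 0.   0.3 -0.2]
```

View pics/p4.png

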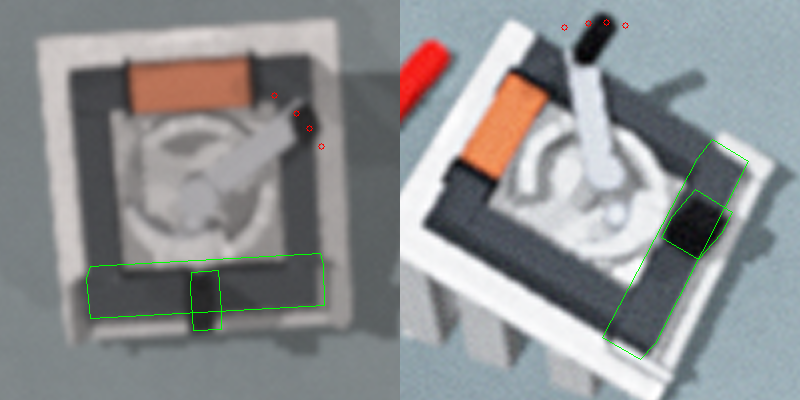

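```bash
python3 - <<'E'
from h import *
T=coreT(PC)
for c in CAL:
    im=get_image(c);cv2.imwrite(f"pics/{c}4.png",im[:,:,::-1])
    b=cv2.imread(f"pics/{c}4.png");a=cv2.imread(f"pics/{c}3.png")
    # template = lug + bit of bar to its -y side, in the ledge picture
    uv=proj(c,box(-94,-66,-9,9,28,68)@T[0].T+T[1]);l=uv.min(0).astype(int)-2;h=uv.max(0).astype(int)+3
    S=8;up=lambda i:cv2.GaussianBlur(cv2.resize(i.max(2),None,fx=S,fy=S,interpolation=cv2.INTER_CUBIC),(0,0),4)
    B,A=up(b),up(a);t=A[l[1]*S:h[1]*S,l[0]*S:h[0]*S]
    m=12;R=B[(l[1]-m)*S:(h[1]+m)*S,(l[0]-m)*S:(h[0]+m)*S]
    r=cv2.matchTemplate(R,t,cv2.TM_CCOEFF_NORMED);_,s,_,k=cv2.minMaxLoc(r)
    q=lambda x:proj(c,np.array([[x,0,48.]])@T[0].T+T[1])[0]
    print(c,"shift px",k[0]/S-m,k[1]/S-m,"score",round(s,3),"pred for 9 mm",(q(-69)-q(-78)).round(2))
for cs in(["top","side"],["top"],["side"]):
  for nm in("3","4"):
    ims={c:cv2.imread(f"pics/{c}{nm}.png")[:,:,::-1] for c in cs}
    if nm=="3" and cs!=["side"]: continue
    D={c:np.clip((150-ims[c].max(2).astype(float))/60,0,1) for c in cs}
    best=[]
    for x in np.arange(-84,-64,.5):
        f=0
        for c in cs:
            w=cv2.dilate((render(c,T,[box(-100,-62,-50,50,0,34)])>.5).astype(np.uint8),np.ones((3,3)))>0
            f+=np.abs(render(c,T,[box(x-14,x+14,-78,78,0,28),box(x-14,x+14,-9,9,28,68)])-D[c])[w].sum()
        best.append((round(f,1),x))
    print(cs,nm,sorted(best)[:3])
print(get_obs()["t"])
E
```

```text
top shift px -1.875 -3.25 score 0.9 pred for 9 mm [-0.21 -3.3 ]
side shift px -4.25 -0.375 score 0.919 pred for 9 mm [-2.98 -1.84]
['top', 'side'] 4 [(np.float64(220.1), np.float64(-70.5)), (np.float64(221.1), np.float64(-70.0)), (np.float64(221.9), np.float64(-69.5))]
['top'] 4 [(np.float64(119.9), np.float64(-73.0)), (np.float64(120.7), np.float64(-72.5)), (np.float64(121.3), np.float64(-73.5))]
['side'] 3 [(np.float64(99.3), np.float64(-79.5)), (np.float64(101.1), np.float64(-78.5)), (np.float64(101.3), np.float64(-79.0))]
['side'] 4 [(np.float64(60.7), np.float64(-68.0)), (np.float64(61.4), np.float64(-68.5)), (np.float64(62.5), np.float64(-67.5))]
25.3333
```

The yoke has moved about 9 mm uphill from the ledge, which is the full stroke. The post's top lies at the marks for cam ~1.8, and the arm is clear. I hand it in.

```bash
python3 -c "
from station import *
print(sign_off())"
```

```text
the job is handed in; nothing more can be done
None
```

I laid the studded yoke in the cradle, closed the cam to about 1.8 rad, let go and handed the job in; the last pictures show the yoke drawn about 9 mm to the pole faces and I never went near the plain bar, but the hand-in returned no verdict.

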